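# Open the bench press and hang up its crank

## Robot

A 6-joint arm with a two-finger parallel gripper is mounted at the origin on the work surface. World frame = base frame: x ahead of the robot, y to its left, z up, the work surface at z = 0. Lengths are in m, angles in rad, forces in N, time in s.
With the tool pointing down it reaches from about 0.25 to 0.8 m from the base axis. Payload 3.9 kg.
Tool frame: the origin (TCP) lies midway between the tips of the shut fingers; the grasp point (between the pads) lies 19 mm behind it; z points along the fingers, x is the direction in which the jaws open and shut, and the axes are right-handed (so a half turn about z gives the same grasp; the last joint's range is limited). The gripper opens to 85 mm and grips with 20 to 120 N. Pads are 22 mm wide; open, the fingers measure 114 mm over their backs; the gripper's body (76 mm by 85 mm) begins 54 mm behind the grasp point. The pads swing forward as they close: fully open they stand 13 mm farther back than shut.
Start: joints at [1.132, 0.26, -0.138, 1.173, 0, 1.571], TCP at [0.223, 0.475, 0.231] pointing down, gripper open.
Joint ranges: [-2.78, 2.78], [-0.83, 1.72], [-1.28, 1.37], [-1.9, 2.12], [-1.57, 1.48], [-3.14, 3.14]. Speed limits (rad/s): [2.57, 2.57, 3.14, 3.14, 3.14, 3.14].

## Interface

Orientations are given as a 3x3 rotation matrix whose columns are the frame's x, y, z axes.
In Python, from bench import robot, vision gives the robot as it stands.
- The arm moves only by the tool move_arm, never from a script. Its argument "moves" is one flat list of numbers, 7 for each row, row after row: the shift along the tool's x, y, z in cm, then the turn, a rotation vector about the tool's x, y, z in units of 10 degrees (1.0 is 10 degrees), then the opening, from -1 (shut) to 1 (fully open). In form: [x, y, z, wx, wy, wz, hand, x, y, z, wx, wy, wz, hand, ...]. A call has 1 to 10 rows; each row is the pose to reach, as a shift and turn from the pose commanded when the call began, along the tool's axes at that moment; what a row does not reach only later rows make up. A row lasts 1/8 s, in which the tool goes at most 62.5 mm and 10.7 degrees, less where a joint would pass 70% of its speed; a pose out of reach is approached as far as the arm can. A call with a gripper value outside its range is refused whole. The fingers move at their own pace and stop on an object; "grip_force" is the grip in N (left out, the last holds). Time passes only in rows, so rows that repeat a pose let the fingers close. It gives the time, the measured TCP pose, the force and the opening at its end, in the units of the state.
- robot.observe(): the state, without advancing time (a new reading comes with each control period).
- vision.get_image(name): name is "side" or "top"; returns the picture (480x640x3 uint8, red, green, blue); there is no depth.
- vision.camera_info(name): a dict with "fx", "fy", "cx", "cy" (pixels), "k1" (the pictures are not rectified: a ray, as slopes to the right and down, at radius r is drawn at 1 + k1 r^2 times it, then the intrinsics apply), "view" (4x4, takes a point from world to camera coordinates). Camera axes: x right, y down, z forward; pixel columns grow to the right and rows downward; lengths in m; the calibration is good to about 2 mm. A picture is of the moment at which its call begins. camera_info takes no time and is no camera call.
- robot.close_job(): hands the job in, once; it reports no verdict.
The state is a dict: "clock": time; "qpos": joint angles; "qd": joint speeds; "joint_efforts": joint torques, N m; "position": TCP position; "ee_rot": TCP orientation; "wrist_force": force on the tool from outside, world axes, zero at the start; "moment": the same for the moment, N m; "opening": finger opening in m.
Only numpy, scipy, OpenCV 4.12 (cv2) and the standard library are available. Lean on these libraries where they do the work, as an engineer would, in place of code of your own. Each camera call takes 0.05 s, during which the arm holds its last target.

## Task

The sheets in the bench press are flat now: with the crank that sits on the press's square screw end, wind the press open about three full turns (anticlockwise seen from above), without letting the crank come off the square before it is open. Then lift the crank off and hang it by its square hole on the empty middle peg of the tool rack, and leave it hanging there at rest. The press stays open, and the other things on the bench are left where they are.

Things in the scene. Friction and masses are not known exactly. Their poses are not given: they have to be found in the camera images.
- platen (a joint): Height in m by which the press's platen is raised: 0 closed on the pack (at the start), end stop at 0.036. It rises 10 mm per turn of the screw; the screw and the crank seated on it rise with it. It stays where it is left.
- spindle (a joint): Turn of the press screw in rad, 0 at the start, growing anticlockwise seen from above (the opening direction); end stop at 22.6 (3.6 turns). Turning it takes about 0.12 N m.
- square_seat (a point): Point on the screw's axis, on its round shoulder (52 mm diameter) on which the crank's hub rests; 198 mm above the bench at the start, 228 mm after three turns. A 20 mm square shaft end stands 22 mm up from it. It turns with the screw: its x axis points along the seated crank's arm, towards the grip.
- crank: Loose crank, about 0.32 kg: steel hub 48 x 48 x 16 mm with a 22 mm square hole right through, flat aluminium arm 22 mm wide, 8 mm thick, upright round black grip. Origin: centre of the hole at the hub's underside; z along the hole, up when seated; x from the hole along the arm to the grip, 80 mm away. Centre of mass about 17 mm from the hole, towards the grip. At the start it sits on the square.
- crank_bore (a point): Centre of the crank's square hole, halfway through the hub (8 mm above the crank's origin); same axes as the crank.
- crank_grip (a point): Middle of the crank's grip: a black cylinder, 24 mm diameter, 55 mm long, parallel to the hole and 80 mm from it, its ends 17 and 72 mm above the hub's underside (this point 44.5 mm; the top of the arm's end 15 mm). It is a sleeve that spins on its pin with stiff friction (0.18 N m), so it can be held at one attitude all the way round. Same axes as the crank.
- peg: The empty middle peg of the tool rack: steel, 8 mm diameter, 70 mm long, round end. Origin: its root on the front face of the rack's rail, 235 mm above the bench; z along the peg from root to tip, towards the robot's side and upwards at 35 degrees above level; y level, along the rail.
- peg_tip (a point): Point at the tip of that peg, 70 mm along its z from the root.
- weight_a: The small iron weight between the press and the rack: a bystander. Origin: centre of its underside.
- weight_b: The larger iron weight at the right side: a bystander. Origin: centre of its underside.
- bamboo_spatula: The bamboo spatula, 190 mm, lying between the press and the rack: a bystander. Origin: near its middle, at its underside.
- paste_bowl: The white paste bowl, 100 mm wide, at the left side: a bystander. Origin: centre of its underside.
- remote: The white remote control at the left side: a bystander. Origin: centre of its underside.
- brush_jar: The blue jar of brushes at the left side: a bystander. Origin: centre of its underside.
- water_bottle: The white bottle at the right side: a bystander. Origin: centre of its underside.
- flat_brush: The flat wooden brush, 175 mm, at the right side: a bystander. Origin: near its middle, at its underside.
- press: Fixed dark iron bench press, upright: base 170 x 240 mm (x, y), two columns, a crosshead 240 mm long (along y) with its top 170 mm above the bench (nut boss 176 mm, column nuts 186 mm), an upright steel screw in the middle, a pack of boards under the platen. Nothing on it stands higher than the crank. Origin: centre of its foot, on the bench under the screw's axis; z up.
- rack: Fixed open wooden tool rack: a rail 26 mm high, 24 mm thick, 340 mm long, its middle 235 mm above the bench, on a post 155 mm to either side; below, a foot board 14 mm thick reaching 65 mm to the front. Pegs 105 mm either side of the empty one hold a flat brush and a steel straightedge. Origin: centre of the foot board's underside, 235 mm below the peg's root; x from front to back, z up.
Things that resemble listed ones, but are neither listed nor needed, are in the scene too. Leave any orange or pink look-alike of the crank alone.

How it is judged:
On the way:
1. the press is wound open (platen at least 27 mm up) with the crank still seated on the square (value of joint platen above 0.027 m and distance between crank and square_seat below 0.012 m), for 0.1 s.
At the end, for the whole second after the job is handed in: The platen is at least 27 mm up, and the crank hangs still on the middle peg with the peg through its square hole: the hole's centre within 14 mm of the peg's axis (measured along each of its two cross directions) and 0 to 55 mm along it from the root; crank slower than 20 mm/s and 0.3 rad/s (value of joint platen above 0.027 m and x of crank_bore in the frame of peg between -0.014 and 0.014 m and y of crank_bore in the frame of peg between -0.014 and 0.014 m and z of crank_bore in the frame of peg between 0 and 0.055 m and linear speed of crank below 0.02 m/s and angular speed of crank below 0.3 rad/s); the robot touches nothing.
It fails at once if the crank comes off the square before the press is open (value of joint platen below 0.027 m and distance between crank and square_seat above 0.02 m).
It fails at once if a bystander on the bench is pushed more than 40 mm out of its place (distance of any of weight_a, weight_b, bamboo_spatula, paste_bowl, remote, brush_jar, water_bottle, flat_brush from where it was at the start of the episode above 0.04 m).
It also fails if it takes over 72 s, if anything falls off the work surface, if the arm or the gripper's body presses on something with over 40 N, if the wrist force passes 120 N, or if a joint passes its speed limit or range.

## Working session

There is one attempt and no reset: what is moved stays moved. The work goes in short steps, Python scripts to look and compute and a tool call to move; the robot and the scene stay as the last step left them, time stands still between calls to the robot, and variables do not carry over. Pictures are saved under pics/ and viewed, and the job is handed in when it is done.

Besides the shell and the picture viewer there is one more tool, called after "Call:" as name(argument=value, ...) on one line, values as JSON. move_arm: Moves the arm, as the interface text tells. Its arguments: {"type":"object","properties":{"moves":{"type":"array"},"grip_force":{"type":"number"}},"required":["moves"]}

```bash
mkdir -p pics; ls; python3 - <<'E'
from bench import robot, vision
import cv2
for n in ("side","top"):
    im=vision.get_image(n); cv2.imwrite(f"pics/{n}0.png",im[:,:,::-1])
    print(n,vision.camera_info(n))
print(robot.observe())
E
```

```text
pics
side {'fx': 517.7797613373583, 'fy': 517.7797613373583, 'cx': 318.83668384248864, 'cy': 237.78001187605648, 'k1': -0.005620157525404575, 'view': array([[ 0.67290645, -0.73969901,  0.00650281, -0.3101547 ],
       [-0.38164566, -0.35468789, -0.85354736,  0.31471638],
       [ 0.6336746 ,  0.57187575, -0.52097468,  1.16772494],
       [ 0.        ,  0.        ,  0.        ,  1.        ]])}
top {'fx': 497.33320915847884, 'fy': 497.33320915847884, 'cx': 329.2173037435207, 'cy': 239.06030350530762, 'k1': 0.016239646201447036, 'view': array([[-1.12690836e-03, -9.99997447e-01, -1.95844377e-03,
        -6.06066168e-03],
       [-9.89104649e-01,  1.40293133e-03, -1.47207419e-01,
         4.84056956e-01],
       [ 1.47209791e-01,  1.77121657e-03, -9.89103705e-01,
         1.58224336e+00],
       [ 0.00000000e+00,  0.00000000e+00,  0.00000000e+00,
         1.00000000e+00]])}
{'clock': 0.1, 'qpos': array([ 1.13196216e+00,  2.60642568e-01, -1.39240878e-01,  1.17268971e+00,
       -1.12518991e-05,  1.57080020e+00]), 'qd': array([ 0.00112914, -0.00172626,  0.00217094,  0.00157631, -0.00087537,
        0.0005026 ]), 'joint_efforts': array([ 3.23198547e-04, -4.06510019e+01,  2.54527205e+01,  1.00687804e-02,
        4.94250776e-05, -1.72466628e-05]), 'position': array([0.22280942, 0.47470346, 0.23053511]), 'ee_rot': array([[ 4.24887221e-01,  9.05245986e-01, -7.44760985e-04],
       [ 9.05244548e-01, -4.24887874e-01, -1.61325063e-03],
       [-1.77682857e-03,  1.12587552e-05, -9.99998421e-01]]), 'wrist_force': array([-0.18457944, -0.78246008, -0.24478041]), 'moment': array([-0.02027671,  0.05079188, -0.02220616]), 'opening': 0.08551161831680112}
```

View pics/side0.png

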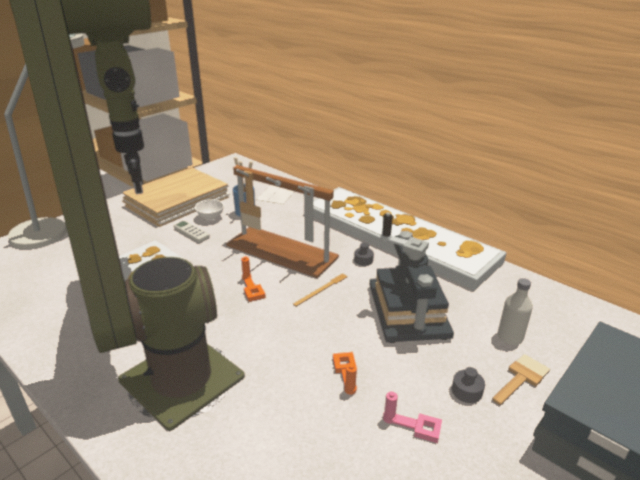

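View pics/top0.png

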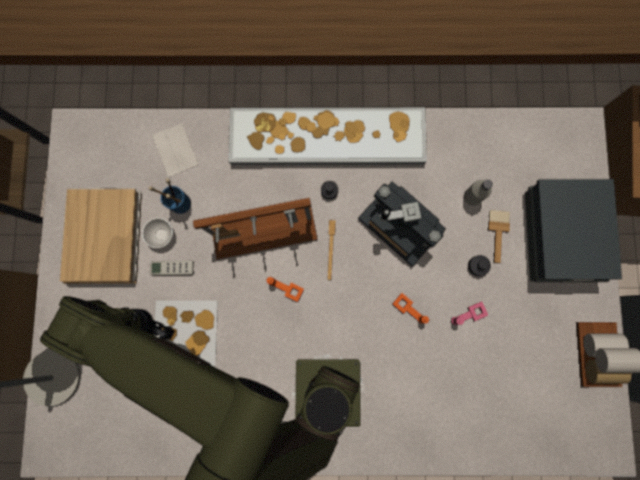

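Candidates for the crank (top view): the steel/black one on the press at ~(405,212), orange look-alikes at (285,290) and (410,310), and a pink one at (470,316). The steel one on the press matches the description, so I'll check it in a close crop.

```bash
cat > h.py <<'E'
import numpy as np, cv2
from bench import robot, vision
def cam(n):
    c=vision.camera_info(n); return c
def proj(n,P):
    c=cam(n); P=np.atleast_2d(P); V=c['view']; q=P@V[:3,:3].T+V[:3,3]
    s=q[:,:2]/q[:,2:]; r2=(s**2).sum(1,keepdims=True); s=s*(1+c['k1']*r2)
    return s*[c['fx'],c['fy']]+[c['cx'],c['cy']]
def ray(n,uv):
    c=cam(n); d=(np.array(uv,float)-[c['cx'],c['cy']])/[c['fx'],c['fy']]
    s=d.copy()
    for _ in range(10): s=d/(1+c['k1']*(s@s))
    V=c['view']; R=V[:3,:3]; o=-R.T@V[:3,3]; v=R.T@np.array([s[0],s[1],1]); return o,v/np.linalg.norm(v)
def onz(n,uv,z):
    o,v=ray(n,uv); return o+v*(z-o[2])/v[2]
def tri(a,b):
    o1,v1=ray('side',a); o2,v2=ray('top',b)
    A=np.stack([v1,-v2],1); t=np.linalg.lstsq(A,o2-o1,rcond=None)[0]
    p,q=o1+t[0]*v1,o2+t[1]*v2; return (p+q)/2,np.linalg.norm(p-q)
def crop(im,x0,y0,w,h,s,fn):
    c=cv2.resize(im[y0:y0+h,x0:x0+w],None,fx=s,fy=s,interpolation=cv2.INTER_CUBIC)
    c=np.clip(c.astype(float)*1.5,0,255).astype(np.uint8)
    for k in range(0,w,10): cv2.putText(c,str(x0+k),(k*s,8),0,0.3,(0,255,255)); c[:4,k*s]=(0,255,255)
    for k in range(0,h,10): cv2.putText(c,str(y0+k),(0,k*s+4),0,0.3,(0,255,255))
    cv2.imwrite(fn,c)
E
python3 - <<'E'
from h import *
s=cv2.imread('pics/side0.png');t=cv2.imread('pics/top0.png')
crop(s,360,200,100,75,8,'pics/c1.png'); crop(t,350,170,100,75,8,'pics/c2.png')
crop(s,220,150,130,97,6,'pics/c3.png'); crop(t,190,190,130,97,6,'pics/c4.png')
E
```

```text
(no output)
```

View pics/c1.png

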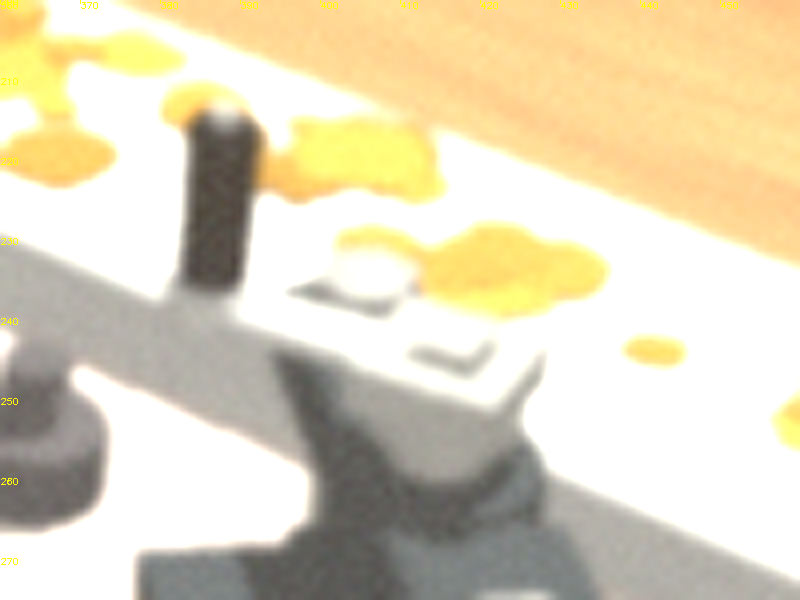

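View pics/c2.png

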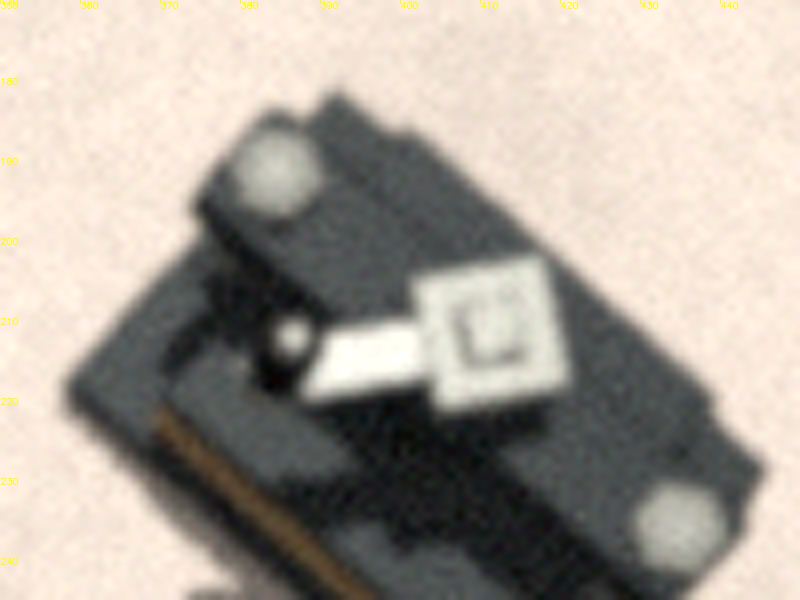

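View pics/c3.png

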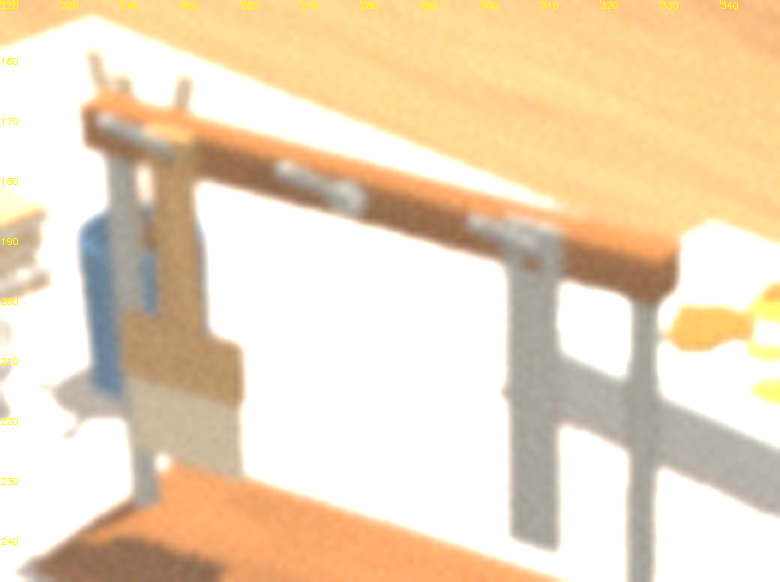

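View pics/c4.png

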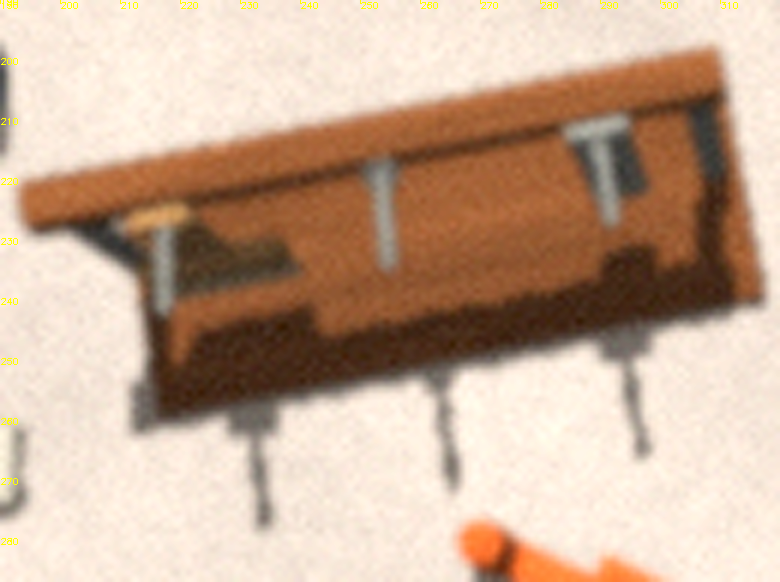

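The crop confirms it: the press crank has a steel hub and black grip (top view: hub ~(410.5,211), grip top ~(385.5,212)). The middle peg is bare, with its root at top (252.5,217) and tip (254.3,234).

```bash
python3 - <<'E'
from h import *
np.set_printoptions(precision=4,suppress=True)
hub=np.mean([onz('top',p,0.214) for p in [(401,204.2),(417,202),(420,218),(404,221)]],0); print('hub',hub)
g=onz('top',(385.5,212.3),0.27); print('grip top',g, 'tri',tri((387.3,214.5),(385.5,212.3)), 'd',np.hypot(*(g-hub)[:2]),'ang',np.arctan2(*(g-hub)[1::-1]))
d=hub-onz('top',(392,215.3),0.213); 
# peg fit
root=onz('top',(252.6,217),0.235); tip=onz('top',(254.3,233.5),0.235+.07*np.sin(np.radians(35))); print(root,tip,tip-root,np.hypot(*(tip-root)[:2]), .07*np.cos(np.radians(35)))
print('tri tip',tri((278.2,183),(254.3,233.3)),'root',tri((267,178),(252.6,217)))
# rail direction: front top edge in top view at z 0.248
a=onz('top',(196,228),0.248);b=onz('top',(309,207),0.248);print('rail',a,b,np.linalg.norm(b-a),np.arctan2(*(b-a)[1::-1]))
a=onz('top',(193,220.5),0.248);b=onz('top',(308.5,198),0.248);print('rail',a,b,np.linalg.norm(b-a),np.arctan2(*(b-a)[1::-1]))
for k,z in (('hub',hub),('griptop',g),('tip',tip),('root',root)): print(k,proj('side',z),proj('top',z))
E
```

```text
hub [ 0.539  -0.2439  0.214 ]
grip top [ 0.5247 -0.1647  0.27  ] tri (array([ 0.5251, -0.1651,  0.2691]), np.float64(0.0007202061359838181)) d 0.08046610212987516 ang 1.7498220365553896
[0.5187 0.2126 0.235 ] [0.4643 0.2005 0.2752] [-0.0544 -0.0121  0.0402] 0.05568451662805294 0.05734064310022943
tri tip (array([0.4797, 0.1937, 0.2528]), np.float64(0.03031782411250319)) root (array([0.5029, 0.2195, 0.2544]), np.float64(0.0312621940187503))
rail [0.4846 0.3699 0.248 ] [0.5449 0.0504 0.248 ] 0.32505968191093376 -1.384320935646551
rail [0.5062 0.3792 0.248 ] [0.5712 0.052  0.248 ] 0.33356309959622377 -1.3749034936575555
hub [[415.2404 243.0632]] [[410.4977 211.2797]]
griptop [[386.9537 214.2242]] [[385.5 212.3]]
tip [[266.7343 176.9333]] [[254.3 233.5]]
root [[278.384  182.6642]] [[252.6 217. ]]
```

Call:
move_arm(moves=[-2,2,-5,0,0,0.5,1,-5.5,7,-10,0,0,1.3,1,-9.5,12,-10,0,0,2.2,1,-13.5,17,-10,0,0,3.1,1,-17.5,22,-10,0,0,4.0,1,-21.5,27,-10,0,0,5,1,-25.5,32,-10,0,0,6,1,-29.5,36.5,-10,0,0,7,1,-33.5,41.5,-10,0,0,8,1,-37,45.5,-10,0,0,8.9,1])

```text
clock: 1.35
position: [0.4737, -0.0452, 0.331]
ee_rot: [[0.91, -0.414, -0.0], [-0.414, -0.91, 0.0], [-0.0, -0.0, -1.0]]
wrist_force: [0.9, 0.4, 0.4]
opening: 0.0856
```

```bash
cat >> h.py <<'E'
from scipy.spatial.transform import Rotation as Ro
np.set_printoptions(precision=4,suppress=True)
def rel(P,R=None,P0=None,R0=None):
    o=robot.observe(); P0=o['position'] if P0 is None else P0; R0=o['ee_rot'] if R0 is None else R0
    d=R0.T@(np.array(P)-P0)*100
    w=np.zeros(3) if R is None else np.degrees(Ro.from_matrix(R0.T@R).as_rotvec())/10
    return np.round(np.r_[d,w],2)
def down(az):
    c,s=np.cos(az),np.sin(az); return np.array([[c,s,0],[s,-c,0],[0,0,-1.]])
E
python3 - <<'E'
from h import *
o=robot.observe(); print(o['clock'],o['qpos'],o['position'],o['ee_rot'],o['wrist_force'])
A=np.radians(-24)
for z in (.33,.2265): print(rel([.525,-.165,z],down(A)))
E
```

```text
1.35 [-0.0954  0.1511 -0.0215  1.3983  0.0004  1.9024] [ 0.4737 -0.0452  0.331 ] [[ 0.9102 -0.4141 -0.0001]
 [-0.4141 -0.9102  0.0004]
 [-0.0003 -0.0003 -1.    ]] [0.9182 0.4034 0.4485]
[ 9.63  8.78  0.1  -0.    0.   -0.05]
[ 9.63  8.79 10.45 -0.    0.   -0.05]
```

Call:
move_arm(moves=[3.2,2.9,0,0,0,0,1,6.4,5.8,0,0,0,0,1,9.6,8.8,0,0,0,0,1,9.6,8.8,1,0,0,0,1,9.6,8.8,3,0,0,0,1,9.6,8.8,3,0,0,0,1])

```text
clock: 2.1
position: [0.5233, -0.1616, 0.2994]
ee_rot: [[0.913, -0.409, -0.005], [-0.408, -0.913, 0.002], [-0.005, 0.0, -1.0]]
wrist_force: [-0.1, -0.7, -1.1]
opening: 0.0854
```

```bash
python3 - <<'E'
from h import *
o=robot.observe(); print(o['clock'],o['position'],o['wrist_force'])
s=vision.get_image('side')[:,:,::-1];t=vision.get_image('top')[:,:,::-1]
cv2.imwrite('pics/side1.png',s)
crop(s,340,150,100,100,6,'pics/c5.png'); 
A=np.radians(-24)
print(rel([.525,-.165,.2265],down(A)))
E
```

```text
2.1 [ 0.5233 -0.1616  0.2994] [-0.1396 -0.6628 -1.0796]
[ 0.18  0.25  7.49 -0.    0.01 -0.01]
```

View pics/c5.png

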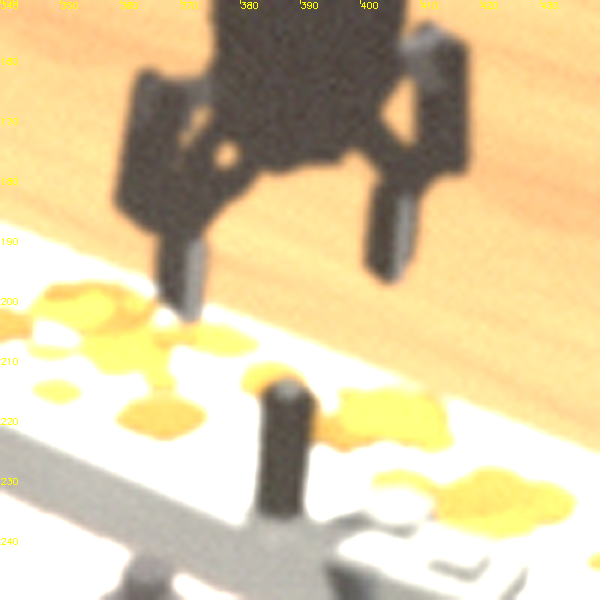

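The open jaws straddle the black grip (top at (387,214)), with fingers on either side. Next: descend and close.

Call:
move_arm(moves=[0,0,2.5,0,0,0,1,0,0,5,0,0,0,1,0,0,7.3,0,0,0,1,0,0,7.3,0,0,0,1,0,0,7.3,0,0,0,1])

```text
clock: 2.82
position: [0.5257, -0.1627, 0.2298]
ee_rot: [[0.913, -0.409, 0.002], [-0.409, -0.913, -0.001], [0.002, -0.0, -1.0]]
wrist_force: [0.4, 0.3, 0.3]
opening: 0.0852
```

```bash
python3 - <<'E'
from h import *
t=vision.get_image('top')[:,:,::-1];s=vision.get_image('side')[:,:,::-1]
crop(s,340,170,100,75,8,'pics/c6.png'); 
o=robot.observe(); print(o['clock'],o['position'],o['wrist_force'],o['ee_rot'])
E
```

```text
2.925 [ 0.5259 -0.1629  0.2299] [ 0.223  -0.4308  0.6379] [[ 0.9126 -0.4088  0.0027]
 [-0.4088 -0.9126 -0.0008]
 [ 0.0028 -0.0003 -1.    ]]
```

View pics/c6.png

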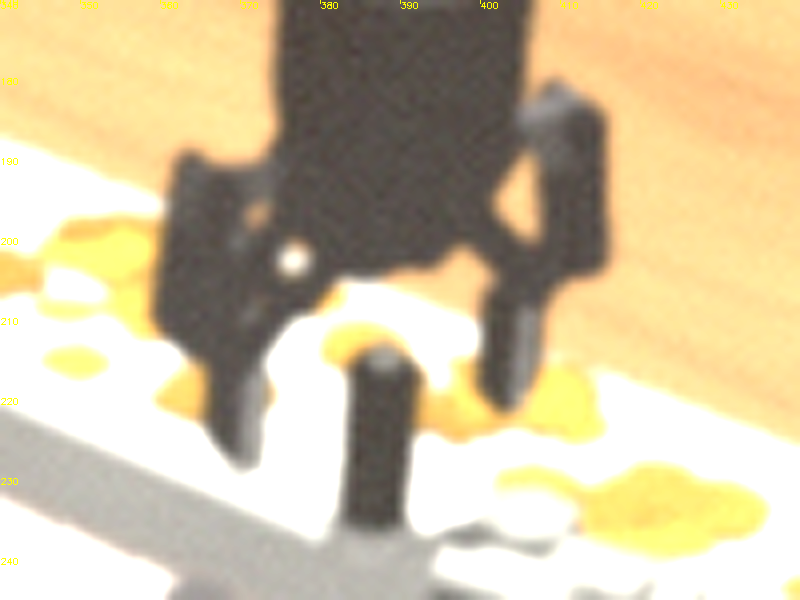

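Call:
move_arm(moves=[0,0.2,0.4,0,0,0,1,0,0.2,0.4,0,0,0,-0.2,0,0.2,0.4,0,0,0,-1,0,0.2,0.4,0,0,0,-1,0,0.2,0.4,0,0,0,-1,0,0.2,0.4,0,0,0,-1,0,0.2,0.4,0,0,0,-1], grip_force=70)

```text
clock: 3.8
position: [0.5243, -0.1647, 0.2245]
ee_rot: [[0.913, -0.409, 0.0], [-0.409, -0.913, -0.0], [0.001, 0.0, -1.0]]
wrist_force: [-0.3, 0.4, 0.1]
opening: 0.0222
```

```bash
python3 - <<'E'
from h import *
t=vision.get_image('top')[:,:,::-1];s=vision.get_image('side')[:,:,::-1]
crop(s,340,170,100,75,8,'pics/c7.png'); 
o=robot.observe(); print(o['clock'],o['position'],o['wrist_force'],o['ee_rot'],o['opening'])
# winding rows
hub=np.array([.539,-.2439]); g=o['position'][:2]; R=o['ee_rot']
a0=np.arctan2(*(g-hub)[::-1]); print(np.degrees(a0),np.linalg.norm(g-hub))
for k in range(1,11):
    a=a0+np.radians(18*k); p=np.r_[g+.08*np.array([np.cos(a)-np.cos(a0),np.sin(a)-np.sin(a0)]),o['position'][2]+.01*k*18/360]
    print(k,rel(p)[:3])
E
```

```text
3.9 [ 0.5243 -0.1646  0.2245] [0.5268 0.2296 1.2769] [[ 0.9126 -0.4089  0.0005]
 [-0.4089 -0.9126 -0.0002]
 [ 0.0005  0.     -1.    ]] 0.022291097170189712
100.50865824621363 0.0806081855676023
1 [-1.81  1.73 -0.05]
2 [-3.    3.93 -0.1 ]
3 [-3.45  6.39 -0.15]
4 [-3.12  8.87 -0.2 ]
5 [-2.03 11.13 -0.25]
6 [-0.31 12.94 -0.3 ]
7 [ 1.9  14.13 -0.35]
8 [ 4.36 14.58 -0.4 ]
9 [ 6.84 14.25 -0.45]
10 [ 9.1  13.16 -0.5 ]
```

View pics/c7.png

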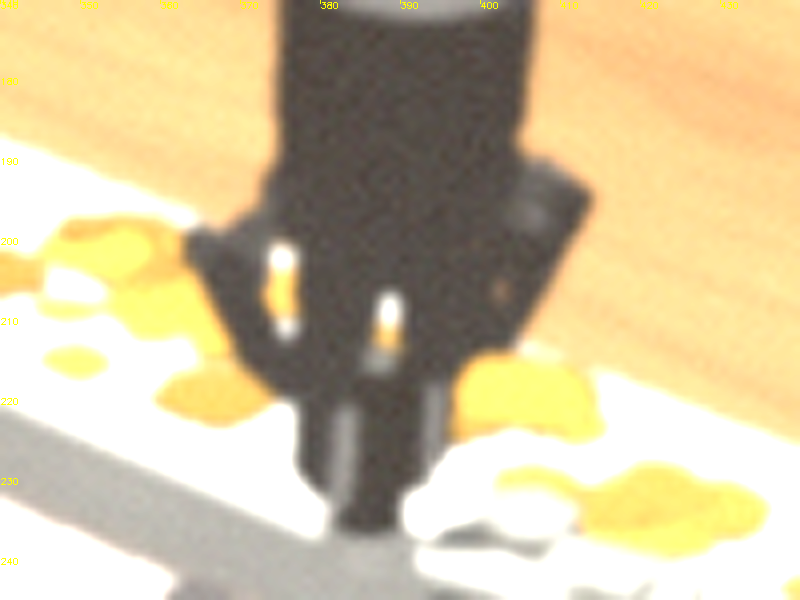

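The fingers hold the black grip (~(385,225)) just above the arm, opening 22 mm. First quarter turn:

Call:
move_arm(moves=[-0.9,0.8,0,0,0,0,-1,-1.8,1.75,-0.05,0,0,0,-1,-2.5,2.8,-0.1,0,0,0,-1,-3,3.95,-0.1,0,0,0,-1,-3.45,6.4,-0.15,0,0,0,-1,-3.1,8.85,-0.2,0,0,0,-1,-2.05,11.15,-0.25,0,0,0,-1,-2.05,11.15,-0.25,0,0,0,-1,-2.05,11.15,-0.25,0,0,0,-1])

```text
clock: 5.03
position: [0.462, -0.2587, 0.2273]
ee_rot: [[0.912, -0.41, 0.006], [-0.41, -0.912, 0.0], [0.006, -0.003, -1.0]]
wrist_force: [8.8, -0.7, -1.1]
opening: 0.0223
```

```bash
cat > w.py <<'E'
from h import *
import sys
o=robot.observe(); print(o['clock'],o['position'],o['wrist_force'],o['moment'],o['opening'],o['qpos'])
hub=np.array([.539,-.2439]); g=o['position'][:2]
a0=np.arctan2(*(g-hub)[::-1]); print('az',np.degrees(a0),'r',np.linalg.norm(g-hub))
st=float(sys.argv[1]); n=int(sys.argv[2]); c=np.array([.539,-.2439])
out=[]
for k in range(1,n+1):
    a=a0+np.radians(st*k); p=np.r_[c+.0805*np.array([np.cos(a),np.sin(a)]),o['position'][2]+.01*k*st/360]
    out.append(rel(p)[:3])
print(np.round(np.array(out),2))
E
python3 w.py 24 10
python3 - <<'E'
from h import *
t=vision.get_image('top')[:,:,::-1];s=vision.get_image('side')[:,:,::-1]
crop(s,340,170,120,90,6,'pics/c8.png'); 
E
```

```text
5.025 [ 0.462  -0.2587  0.2273] [ 8.798  -0.7118 -1.0888] [ 0.1459 -1.9947 -0.1435] 0.022305802723748488 [-0.5123  0.2655 -0.1411  1.1589  0.003   1.4811]
az -169.09553094319892 r 0.07840166843977546
[[  2.28   2.4   -0.06]
 [  5.45   3.48  -0.11]
 [  8.78   3.18  -0.16]
 [ 11.71   1.55  -0.21]
 [ 13.72  -1.12  -0.25]
 [ 14.46  -4.39  -0.31]
 [ 13.82  -7.67  -0.37]
 [ 11.89 -10.41  -0.44]
 [  9.02 -12.13  -0.52]
 [  5.7  -12.53  -0.6 ]]
```

View pics/c8.png

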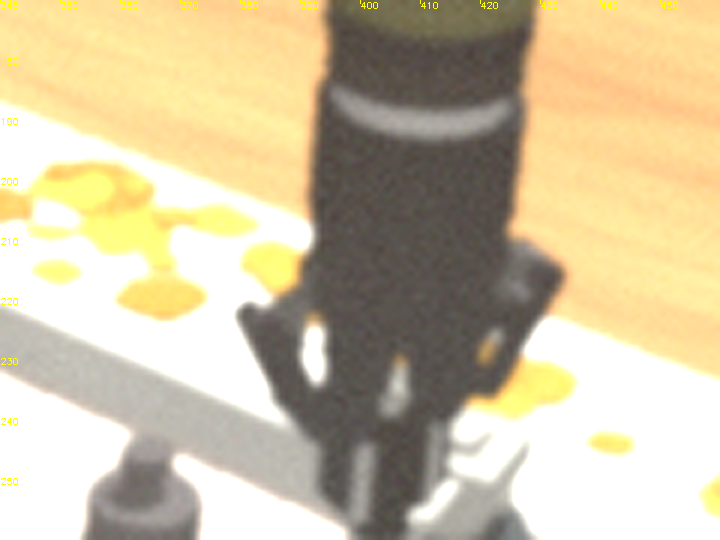

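The crank follows. The residual ~9 N pull toward +x suggests the centre sits about 1.3 mm further in +x, so I'll correct for that.

```bash
cat > w.py <<'E'
from h import *
import sys,json
# args: cx cy cz commanded, start az total deg (spindle), step, n
C=np.array(list(map(float,sys.argv[1:4]))); st=float(sys.argv[4]); n=int(sys.argv[5])
c=np.array([.5403,-.2442]); r=.080; R=down(np.radians(-24.13))
o=robot.observe(); g=o['position'][:2]; m=np.degrees(np.arctan2(*(g-c)[::-1]))
print(o['clock'],o['position'],'F',o['wrist_force'],'M',o['moment'],o['opening'],'az',m,'r',np.linalg.norm(g-c))
a0=np.arctan2(*(C[:2]-c)[::-1]); print('cmd az',np.degrees(a0))
out=[]
for k in range(1,n+1):
    a=a0+np.radians(st*k); p=np.r_[c+r*np.array([np.cos(a),np.sin(a)]),C[2]+.01*k*st/360]
    out.append(np.round(R.T@(p-C)*100/.05)*.05)
print(np.round(np.array(out),2).tolist()); print('end',C+R@out[-1]/100)
E
python3 w.py .46 -.258 .227 20 10
```

```text
5.125 [ 0.462  -0.2586  0.2273] F [ 8.6251  0.2433 -1.6987] M [ 0.0429 -1.9294 -0.1291] 0.02247103226572292 az -169.5774250204969 r 0.07961560009860628
cmd az -170.24865794966178
[[2.05, 1.9, -0.05], [4.55, 3.15, -0.1], [7.3, 3.45, -0.15], [10.0, 2.75, -0.2], [12.3, 1.2, -0.3], [13.95, -1.0, -0.35], [14.7, -3.7, -0.4], [14.55, -6.45, -0.45], [13.4, -9.0, -0.5], [11.5, -11.0, -0.55]]
end [ 0.6099 -0.2046  0.2325]
```

Call:
move_arm(moves=[2.05,1.9,-0.05,0,0,0,-1,4.55,3.15,-0.1,0,0,0,-1,7.3,3.45,-0.15,0,0,0,-1,10,2.75,-0.2,0,0,0,-1,12.3,1.2,-0.3,0,0,0,-1,13.95,-1,-0.35,0,0,0,-1,14.7,-3.7,-0.4,0,0,0,-1,14.55,-6.45,-0.45,0,0,0,-1,13.4,-9,-0.5,0,0,0,-1,11.5,-11,-0.55,0,0,0,-1])

```text
clock: 6.38
position: [0.6117, -0.2058, 0.233]
ee_rot: [[0.912, -0.409, 0.005], [-0.409, -0.912, -0.003], [0.006, 0.001, -1.0]]
wrist_force: [4.0, -3.1, 0.2]
opening: 0.0224
```

```bash
python3 w.py .6099 -.2046 .2325 20 10
```

```text
6.375 [ 0.6117 -0.2058  0.233 ] F [ 4.0299 -3.1076  0.1672] M [-0.61   -0.7203  0.1375] 0.02244587680344924 az 28.286700035294974 r 0.08104793242144268
cmd az 29.638383688151343
[[-2.5, -1.2, -0.05], [-5.25, -1.5, -0.1], [-7.95, -0.85, -0.15], [-10.25, 0.7, -0.2], [-11.9, 2.9, -0.3], [-12.7, 5.6, -0.35], [-12.5, 8.35, -0.4], [-11.4, 10.9, -0.45], [-9.45, 12.9, -0.5], [-6.95, 14.15, -0.55]]
end [ 0.4886 -0.3053  0.238 ]
```

Call:
move_arm(moves=[-2.5,-1.2,-0.05,0,0,0,-1,-5.2,-1.5,-0.1,0,0,0,-1,-7.9,-0.85,-0.15,0,0,0,-1,-10.2,0.7,-0.2,0,0,0,-1,-11.85,2.9,-0.3,0,0,0,-1,-12.65,5.6,-0.35,0,0,0,-1,-12.45,8.35,-0.4,0,0,0,-1,-11.35,10.9,-0.45,0,0,0,-1,-9.4,12.9,-0.5,0,0,0,-1,-6.9,14.15,-0.55,0,0,0,-1])

```text
clock: 7.62
position: [0.4873, -0.3035, 0.2379]
ee_rot: [[0.912, -0.409, -0.001], [-0.409, -0.912, 0.007], [-0.004, -0.006, -1.0]]
wrist_force: [4.6, 10.7, 3.8]
opening: 0.0225
```

```bash
sed -i 's/c=np.array(\[.5403/c=np.array([.5408/' w.py; python3 w.py .4891 -.3055 .238 20 10
```

```text
7.625 [ 0.4873 -0.3035  0.2379] F [ 4.6288 10.7026  3.8221] M [ 2.4985 -0.9539  0.2101] 0.022542768283155896 az -132.10313059638716 r 0.07986887791801715
cmd az -130.14405411633314
[[2.75, 0.25, -0.05], [5.45, -0.4, -0.1], [7.75, -1.95, -0.15], [9.4, -4.2, -0.2], [10.15, -6.85, -0.3], [10.0, -9.65, -0.35], [8.85, -12.2, -0.4], [6.9, -14.2, -0.45], [4.4, -15.4, -0.5], [1.65, -15.7, -0.55]]
end [ 0.5683 -0.169   0.2435]
```

Call:
move_arm(moves=[2.75,0.25,-0.05,0,0,0,-1,5.45,-0.4,-0.1,0,0,0,-1,7.75,-1.95,-0.15,0,0,0,-1,9.4,-4.2,-0.2,0,0,0,-1,10.15,-6.85,-0.3,0,0,0,-1,10,-9.65,-0.35,0,0,0,-1,8.85,-12.2,-0.4,0,0,0,-1,6.9,-14.2,-0.45,0,0,0,-1,4.4,-15.4,-0.5,0,0,0,-1,1.65,-15.7,-0.55,0,0,0,-1])

```text
clock: 8.88
position: [0.5692, -0.1685, 0.2439]
ee_rot: [[0.913, -0.408, 0.004], [-0.408, -0.913, -0.0], [0.004, -0.002, -1.0]]
wrist_force: [3.6, -2.8, 0.3]
opening: 0.0224
```

```bash
python3 w.py .5683 -.1690 .2435 20 10;python3 - <<'E'
from h import *
t=vision.get_image('top')[:,:,::-1];s=vision.get_image('side')[:,:,::-1]
crop(s,340,170,120,90,6,'pics/c9.png'); 
E
```

```text
8.875 [ 0.5692 -0.1685  0.2439] F [ 3.6444 -2.7893  0.2764] M [-0.5213 -0.9113  0.2005] 0.02235792449855456 az 69.41849362848099 r 0.08087810339530088
cmd az 69.91296398776191
[[-2.7, 0.7, -0.05], [-5.0, 2.25, -0.1], [-6.65, 4.5, -0.15], [-7.4, 7.15, -0.2], [-7.2, 9.95, -0.3], [-6.05, 12.45, -0.35], [-4.15, 14.45, -0.4], [-1.65, 15.7, -0.45], [1.15, 15.95, -0.5], [3.8, 15.3, -0.55]]
end [ 0.5404 -0.3242  0.249 ]
```

View pics/c9.png

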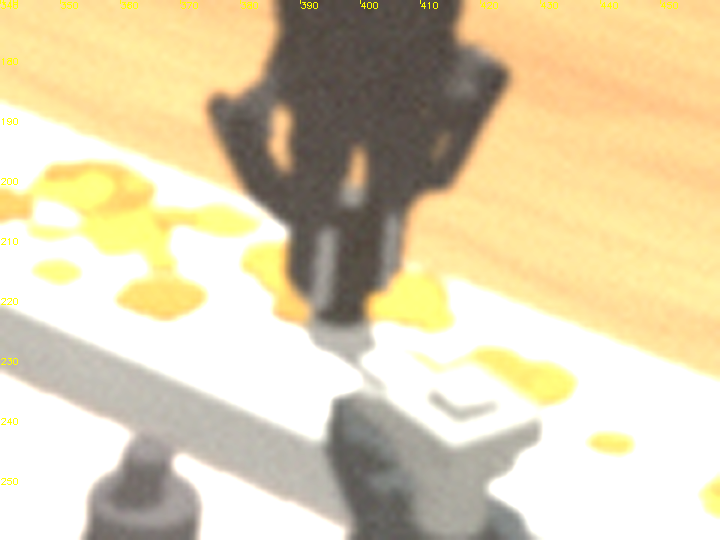

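The crank is still seated: hub ~(415,233), square end showing in the hole. The screw has risen. Continuing.

Call:
move_arm(moves=[-2.7,0.7,-0.05,0,0,0,-1,-5,2.25,-0.1,0,0,0,-1,-6.65,4.5,-0.15,0,0,0,-1,-7.4,7.15,-0.2,0,0,0,-1,-7.2,9.95,-0.3,0,0,0,-1,-6.05,12.45,-0.35,0,0,0,-1,-4.15,14.45,-0.4,0,0,0,-1,-1.65,15.7,-0.45,0,0,0,-1,1.15,15.95,-0.5,0,0,0,-1,3.8,15.3,-0.55,0,0,0,-1])

```text
clock: 10.22
position: [0.538, -0.324, 0.2489]
ee_rot: [[0.912, -0.411, -0.005], [-0.411, -0.912, 0.004], [-0.006, -0.001, -1.0]]
wrist_force: [-4.8, 7.2, 6.7]
opening: 0.0225
```

```bash
python3 w.py .5404 -.3242 .249 20 10
```

```text
10.225 [ 0.538  -0.324   0.2489] F [-4.7736  7.1987  6.7012] M [1.8884 0.9139 0.2384] 0.022489253447340665 az -92.0136326959139 r 0.07981854367915689
cmd az -90.28647651027705
[[2.3, -1.55, -0.05], [3.95, -3.8, -0.1], [4.7, -6.45, -0.15], [4.55, -9.25, -0.2], [3.4, -11.75, -0.3], [1.5, -13.8, -0.35], [-1.0, -15.0, -0.4], [-3.75, -15.3, -0.45], [-6.45, -14.65, -0.5], [-8.8, -13.1, -0.55]]
end [ 0.5136 -0.1687  0.2545]
```

Call:
move_arm(moves=[2.3,-1.55,-0.05,0,0,0,-1,3.95,-3.8,-0.1,0,0,0,-1,4.7,-6.45,-0.15,0,0,0,-1,4.55,-9.25,-0.2,0,0,0,-1,3.4,-11.75,-0.3,0,0,0,-1,1.5,-13.8,-0.35,0,0,0,-1,-1,-15,-0.4,0,0,0,-1,-3.75,-15.3,-0.45,0,0,0,-1,-6.45,-14.65,-0.5,0,0,0,-1,-8.8,-13.1,-0.55,0,0,0,-1])

```text
clock: 11.48
position: [0.5142, -0.1679, 0.2548]
ee_rot: [[0.913, -0.408, 0.003], [-0.408, -0.913, 0.002], [0.002, -0.003, -1.0]]
wrist_force: [5.3, -1.8, -0.2]
opening: 0.0224
```

```bash
python3 w.py .5136 -.1687 .2545 15.4 3
```

```text
11.475 [ 0.5142 -0.1679  0.2548] F [ 5.3403 -1.8084 -0.1836] M [-0.4608 -1.2899  0.164 ] 0.02244290714687455 az 109.23273827108923 r 0.08077015281098672
cmd az 109.81231156027997
[[-1.3, 1.7, -0.05], [-2.15, 3.65, -0.1], [-2.45, 5.8, -0.15]]
end [ 0.4675 -0.2116  0.256 ]
```

Call:
move_arm(moves=[-1.3,1.7,-0.05,0,0,0,-1,-2.15,3.65,-0.1,0,0,0,-1,-2.45,5.8,-0.15,0,0,0,-1,-2.45,5.8,-0.15,0,0,0,-1,-2.45,5.8,-0.15,0,0,0,-1], grip_force=100)

```text
clock: 12.1
position: [0.4669, -0.2132, 0.2561]
ee_rot: [[0.912, -0.411, -0.001], [-0.411, -0.912, -0.003], [-0.0, 0.003, -1.0]]
wrist_force: [-1.0, -2.8, 5.5]
opening: 0.0215
```

```bash
python3 w.py .4675 -.2116 .256 15.4 1;python3 - <<'E'
from h import *
t=vision.get_image('top')[:,:,::-1];s=vision.get_image('side')[:,:,::-1]
cv2.imwrite('pics/s10.png',s)
crop(s,340,170,120,90,6,'pics/c10.png'); crop(t,350,170,100,75,8,'pics/c11.png'); 
E
```

```text
12.1 [ 0.4669 -0.2132  0.2561] F [-0.9943 -2.8009  5.4861] M [-0.5136  0.0277 -0.1827] 0.021545469677412023 az 157.2299064957851 r 0.080177271322943
cmd az 156.0230076009719
[[0.3, 2.1, -0.05]]
end [ 0.4617 -0.232   0.2565]
```

View pics/c10.png

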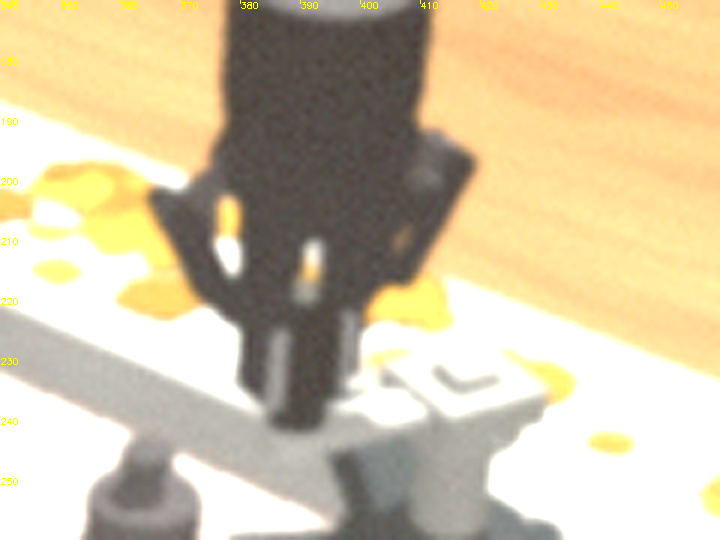

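View pics/c11.png

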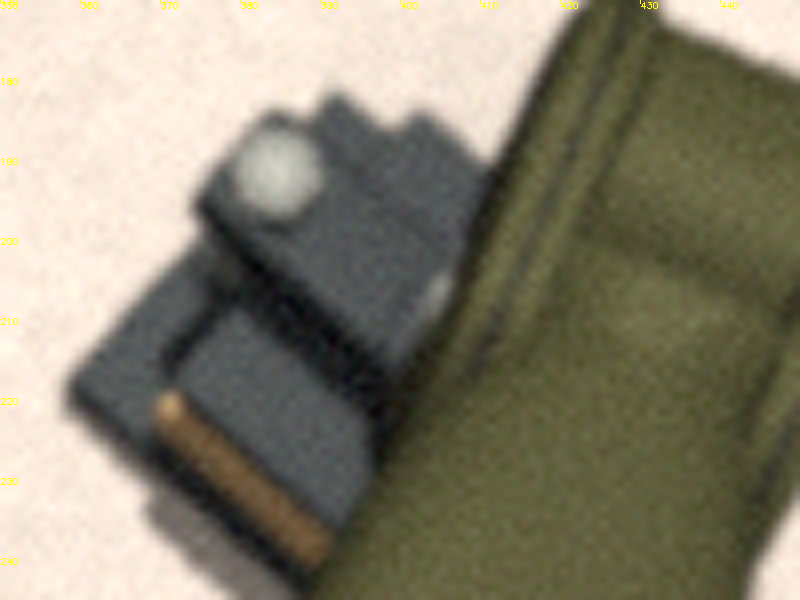

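The crank is still on the square with the press open: the side view shows the hub at (418,234) around the square end. Spindle estimate is ~1136°, so the platen is ~31.5 mm up. Checking the projection, then lifting.

```bash
python3 - <<'E'
from h import *
print(proj('side',[[.5408,-.2442,.2455],[.5408,-.2442,.2515]]))
E
```

```text
[[417.1281 231.6952]
 [417.392  229.5414]]
```

Call:
move_arm(moves=[0,0,-0.5,0,0,0,-1,0,0,-1.5,0,0,0,-1,0,0,-3,0,0,0,-1,0,0,-5,0,0,0,-1,0,0,-8,0,0,0,-1,0,0,-10,0,0,0,-1,0,0,-10,0,0,0,-1])

```text
clock: 13.08
position: [0.4673, -0.2111, 0.3557]
ee_rot: [[0.913, -0.408, -0.001], [-0.408, -0.913, 0.0], [-0.001, 0.0, -1.0]]
wrist_force: [0.0, 0.2, -3.6]
opening: 0.022
```

```bash
python3 - <<'E'
from h import *
s=vision.get_image('side')[:,:,::-1]
cv2.imwrite('pics/s12.png',s); crop(s,330,120,130,150,5,'pics/c12.png')
o=robot.observe(); print(o['clock'],o['position'],o['wrist_force'],o['moment'],o['opening'],o['qpos']); print(o['ee_rot'])
p=o['position']+o['ee_rot']@[.08,.001,.0106]; print(p,proj('side',p))
E
```

```text
13.125 [ 0.467  -0.211   0.3546] [-0.7211  0.2077 -2.638 ] [0.1103 0.1478 0.0296] 0.02205951567934642 [-0.4243  0.2202  0.1265  1.4801 -0.0001  1.5673]
[[ 0.9127 -0.4086 -0.0027]
 [-0.4086 -0.9127  0.0011]
 [-0.003   0.0001 -1.    ]]
[ 0.5396 -0.2446  0.3438] [[421.4776 195.2181]]
```

View pics/c12.png

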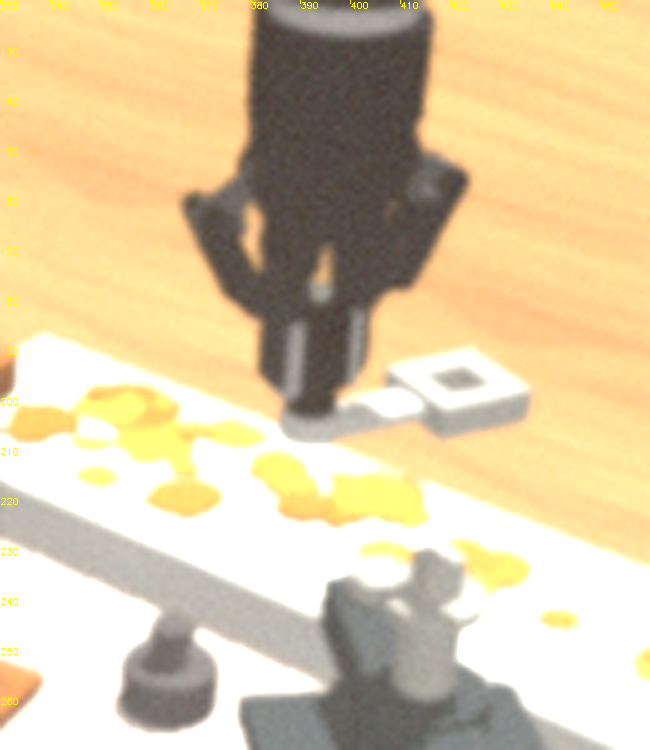

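The bore sits where the model predicts (421.5,195), so the crank is held level as modelled. Next, plan the transit.

```bash
cat >> h.py <<'E'
from scipy.spatial.transform import Slerp
AZ=0.205; EL=np.radians(35)
ROOT=np.array([.5187,.2126,.235]); H=np.array([np.cos(AZ),np.sin(AZ),0])
PZ=-np.cos(EL)*H+np.array([0,0,np.sin(EL)])
def tool(az,pitch): # pitch below level of tool z, x in vertical plane
    h=np.array([np.cos(az),np.sin(az),0]); u=np.array([0,0,1.])
    z=h*np.cos(pitch)-u*np.sin(pitch); x=h*np.sin(pitch)+u*np.cos(pitch)
    return np.stack([x,np.cross(z,x),z],1)
BORE=np.array([.08,.001,.0186])
def hangpose(s,pitch=EL,up=0.,az=AZ):
    R=tool(az,pitch); xp=tool(AZ,EL)[:,0]; return ROOT+s*PZ+up*xp-R@BORE,R
def rows(P,R,n,P0=None,R0=None):
    o=robot.observe(); P0=o['position'] if P0 is None else P0; R0=o['ee_rot'] if R0 is None else R0
    sl=Slerp([0,1],Ro.from_matrix(np.stack([R0,R])))
    for k in range(1,n+1):
        print(np.round(rel(P0+(P-P0)*k/n,sl(k/n).as_matrix(),P0,R0),1 if k<n else 2).tolist())
E
python3 - <<'E'
from h import *
o=robot.observe(); print(o['clock'],o['position'])
print(hangpose(.11)[0],hangpose(.04)[0])
P=np.array([.34,.08,.38]); rows(P,tool(.1,np.radians(65)),10)
E
```

```text
13.125 [ 0.467  -0.211   0.3546]
[0.3704 0.1828 0.2432] [0.4266 0.1945 0.2031]
[-2.4, -2.1, -0.2, 0.1, 0.2, -0.3]
[-4.7, -4.3, -0.5, 0.1, 0.5, -0.6]
[-7.0, -6.4, -0.7, 0.2, 0.7, -0.9]
[-9.4, -8.6, -1.0, 0.3, 1.0, -1.2]
[-11.7, -10.7, -1.2, 0.3, 1.2, -1.5]
[-14.1, -12.8, -1.5, 0.4, 1.5, -1.8]
[-16.4, -15.0, -1.7, 0.4, 1.7, -2.1]
[-18.8, -17.1, -2.0, 0.5, 2.0, -2.4]
[-21.1, -19.2, -2.2, 0.6, 2.2, -2.6]
[-23.49, -21.37, -2.47, 0.65, 2.46, -2.94]
```

Call:
move_arm(moves=[-2.0,-1.8,-0.3,0.1,0.2,-0.3,-1,-4.7,-4.3,-0.5,0.1,0.5,-0.6,-1,-7,-6.4,-0.7,0.2,0.7,-0.9,-1,-9.4,-8.6,-1,0.3,1,-1.2,-1,-11.7,-10.7,-1.2,0.3,1.2,-1.5,-1,-14.1,-12.8,-1.5,0.4,1.5,-1.8,-1,-16.4,-15,-1.7,0.4,1.7,-2.1,-1,-18.8,-17.1,-2,0.5,2,-2.4,-1,-21.1,-19.2,-2.2,0.6,2.2,-2.6,-1,-23.5,-21.4,-2.5,0.6,2.5,-2.9,-1])

```text
clock: 14.38
position: [0.3383, 0.0798, 0.3779]
ee_rot: [[0.901, 0.091, 0.425], [0.087, -0.996, 0.029], [0.426, 0.011, -0.905]]
wrist_force: [0.1, 0.6, -4.1]
opening: 0.022
```

```bash
python3 - <<'E'
from h import *
o=robot.observe(); print(o['clock'],o['position'],o['qpos'],o['wrist_force'],o['opening']);print(o['ee_rot'])
P,R=hangpose(.12); print(P)
rows(P,R,8)
E
```

```text
14.375 [0.3383 0.0798 0.3779] [ 0.335  -0.407  -0.4632  1.0884 -0.1123  1.7877] [ 0.1405  0.6131 -4.0581] 0.02197407908583385
[[ 0.9007  0.0913  0.4248]
 [ 0.0871 -0.9958  0.0293]
 [ 0.4257  0.0107 -0.9048]]
[0.3624 0.1811 0.249 ]
[-0.3, -1.2, 1.6, 0.1, 0.4, -0.1]
[-0.6, -2.5, 3.2, 0.1, 0.8, -0.1]
[-0.9, -3.8, 4.9, 0.2, 1.1, -0.2]
[-1.2, -5.0, 6.5, 0.2, 1.5, -0.2]
[-1.5, -6.3, 8.1, 0.3, 1.9, -0.3]
[-1.8, -7.5, 9.7, 0.4, 2.2, -0.4]
[-2.1, -8.8, 11.4, 0.4, 2.6, -0.4]
[-2.44, -10.01, 12.98, 0.47, 2.98, -0.46]
```

Call:
move_arm(moves=[-0.3,-1.2,1.6,0.1,0.4,-0.1,-1,-0.6,-2.5,3.2,0.1,0.8,-0.1,-1,-0.9,-3.8,4.9,0.2,1.1,-0.2,-1,-1.2,-5,6.5,0.2,1.5,-0.2,-1,-1.5,-6.3,8.1,0.3,1.9,-0.3,-1,-1.8,-7.5,9.7,0.4,2.2,-0.4,-1,-2.1,-8.8,11.4,0.4,2.6,-0.4,-1,-2.45,-10,13,0.5,3,-0.5,-1,-2.45,-10,13,0.5,3,-0.5,-1,-2.45,-10,13,0.5,3,-0.5,-1])

```text
clock: 15.62
position: [0.3647, 0.1809, 0.2512]
ee_rot: [[0.556, 0.211, 0.804], [0.121, -0.977, 0.173], [0.822, 0.001, -0.569]]
wrist_force: [0.1, -0.4, -2.4]
opening: 0.0217
```

```bash
cat > v.py <<'E'
from h import *
import sys
n=sys.argv[1]
s=vision.get_image('side')[:,:,::-1];t=vision.get_image('top')[:,:,::-1]
cv2.imwrite(f'pics/s{n}.png',s);cv2.imwrite(f'pics/t{n}.png',t)
crop(s,190,130,160,120,5,f'pics/cs{n}.png');crop(t,190,180,160,120,5,f'pics/ct{n}.png')
o=robot.observe(); print(o['clock'],o['position'],o['qpos'],o['wrist_force'],o['moment'],o['opening']);print(o['ee_rot'])
b=o['position']+o['ee_rot']@BORE; d=b-ROOT; R=tool(AZ,EL)
print('bore',b,'s',d@PZ,'up',d@R[:,0],'side',d@R[:,1],'tilt',np.degrees(np.arcsin(-o['ee_rot'][2,2])),'az',np.arctan2(o['ee_rot'][1,2],o['ee_rot'][0,2]))
Ro_=o['ee_rot']
c=[b+Ro_@[x,y,z] for z in(-.008,.008) for x,y in((-.011,-.011),(-.011,.011),(.011,.011),(.011,-.011))]
print('hole px side',proj('side',c).round(1).tolist()); print('top',proj('top',c).round(1).tolist())
for k in(0,.07): print('peg',k,proj('side',ROOT+k*PZ),proj('top',ROOT+k*PZ))
E
python3 v.py 20
```

```text
15.725 [0.3659 0.1818 0.2537] [ 0.8627 -0.4649 -1.1919 -0.0152 -0.5219  1.9791] [-0.245   0.1541 -4.2395] [-0.2827  1.3974  0.0329] 0.02205781104352427
[[ 0.5538  0.2103  0.8056]
 [ 0.1176 -0.9776  0.1744]
 [ 0.8243 -0.0018 -0.5662]]
bore [0.4255 0.1935 0.3091] s 0.12046278700173624 up 0.006085645736069703 side -0.0002724490409095345 tilt 34.48490027329942 az 0.21317510315429122
hole px side [[251.2, 172.9], [257.9, 174.7], [260.3, 166.8], [253.6, 165.0], [254.3, 174.3], [260.9, 176.0], [263.3, 168.2], [256.7, 166.5]]
top [[251.8, 251.4], [259.9, 249.7], [258.0, 244.3], [249.9, 246.1], [251.4, 247.1], [259.4, 245.4], [257.6, 240.0], [249.5, 241.8]]
peg 0 [[278.386  182.6571]] [[252.5898 216.9874]]
peg 0.07 [[266.1651 177.0824]] [[254.1325 234.1211]]
```

View pics/cs20.png

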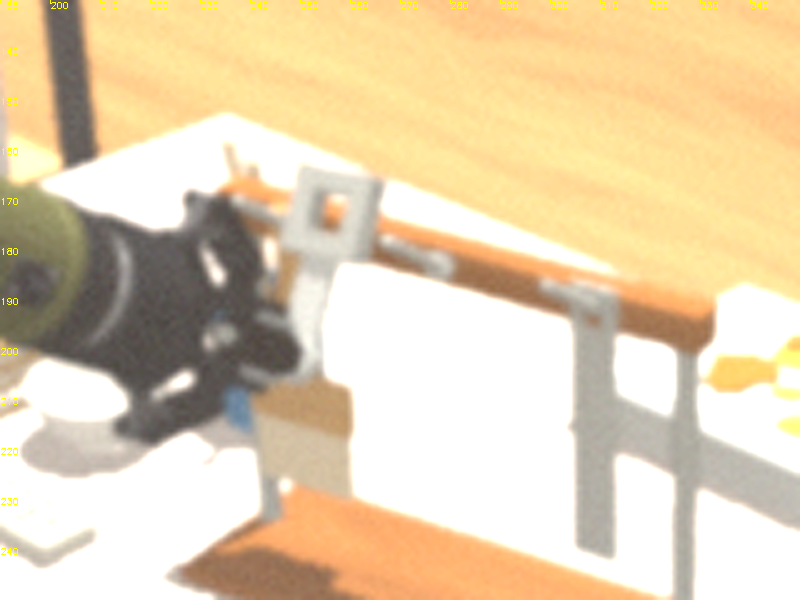

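View pics/ct20.png

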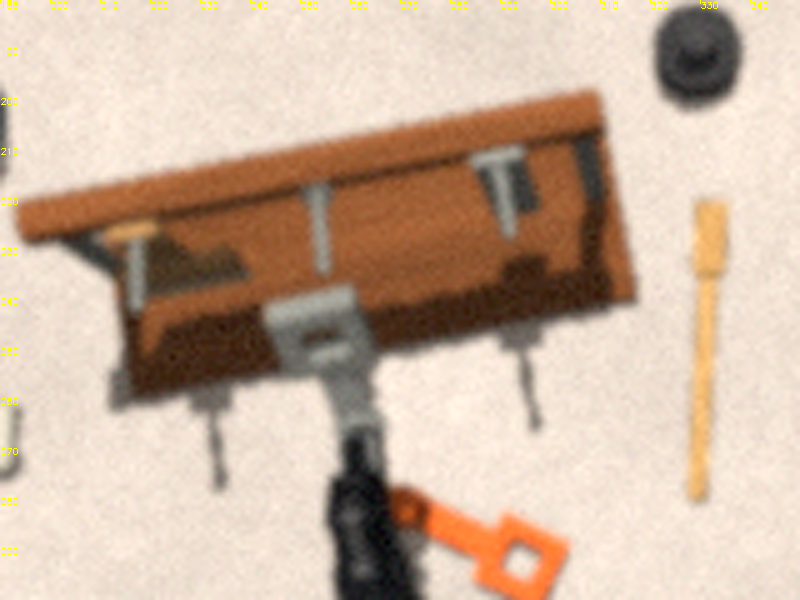

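Pose reached. The hole sits at side (255,171) / top (254,247), lined up ahead of the peg tip at side (266,177) / top (254,234). Moving to just short of the tip.

```bash
python3 - <<'E'
from h import *
for s in(.088,.04): print(rel(*hangpose(s)))
E
```

```text
[-0.62  0.02  3.17 -0.04 -0.05  0.01]
[-0.66  0.05  7.97 -0.04 -0.05  0.01]
```

Call:
move_arm(moves=[-0.3,0,1,0,0,0,-1,-0.6,0,2.2,0,0,0,-1,-0.6,0,3.2,0,0,0,-1,-0.6,0,3.2,0,0,0,-1,-0.6,0,3.2,0,0,0,-1])

```text
clock: 16.35
position: [0.388, 0.1862, 0.2299]
ee_rot: [[0.554, 0.21, 0.805], [0.118, -0.978, 0.174], [0.824, -0.001, -0.567]]
wrist_force: [-0.0, 0.2, -3.2]
opening: 0.022
```

```bash
python3 v.py 21
```

```text
16.45 [0.3877 0.1864 0.2297] [ 0.7883 -0.3603 -1.2484 -0.2019 -0.4645  1.9239] [ 0.1396  0.9488 -3.6396] [-0.2676  1.4224  0.0372] 0.02194169064030051
[[ 0.5539  0.2111  0.8053]
 [ 0.1187 -0.9775  0.1746]
 [ 0.824  -0.0011 -0.5665]]
bore [0.4472 0.1982 0.2851] s 0.08845519415063784 up -0.0007884818892380182 side -0.0004020905547244581 tilt 34.5078399561704 az 0.21349437748072483
hole px side [[256.6, 178.1], [263.2, 179.9], [265.6, 172.1], [258.9, 170.4], [259.6, 179.4], [266.2, 181.1], [268.5, 173.4], [261.9, 171.7]]
top [[251.7, 244.7], [259.5, 243.0], [257.7, 237.6], [249.8, 239.3], [251.3, 240.5], [259.1, 238.8], [257.3, 233.5], [249.4, 235.1]]
peg 0 [[278.386  182.6571]] [[252.5898 216.9874]]
peg 0.07 [[266.1651 177.0824]] [[254.1325 234.1211]]
```

View pics/cs21.png

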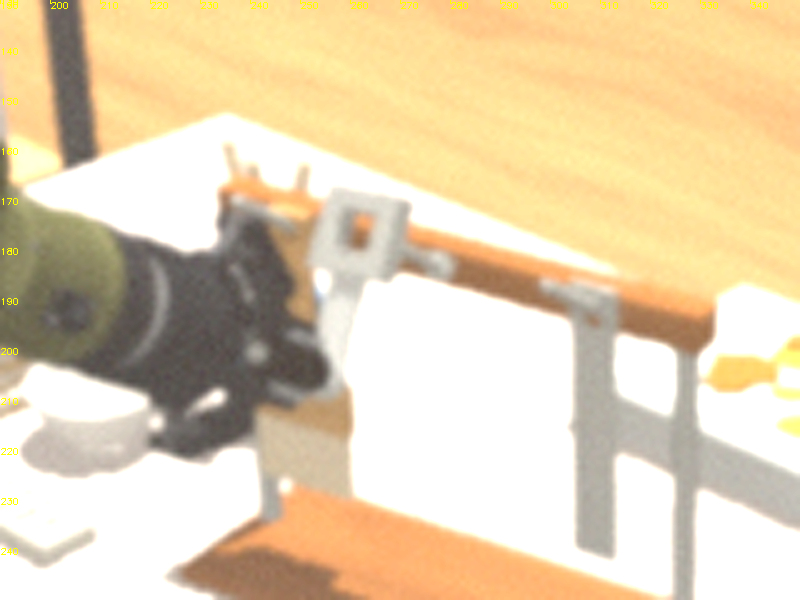

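View pics/ct21.png

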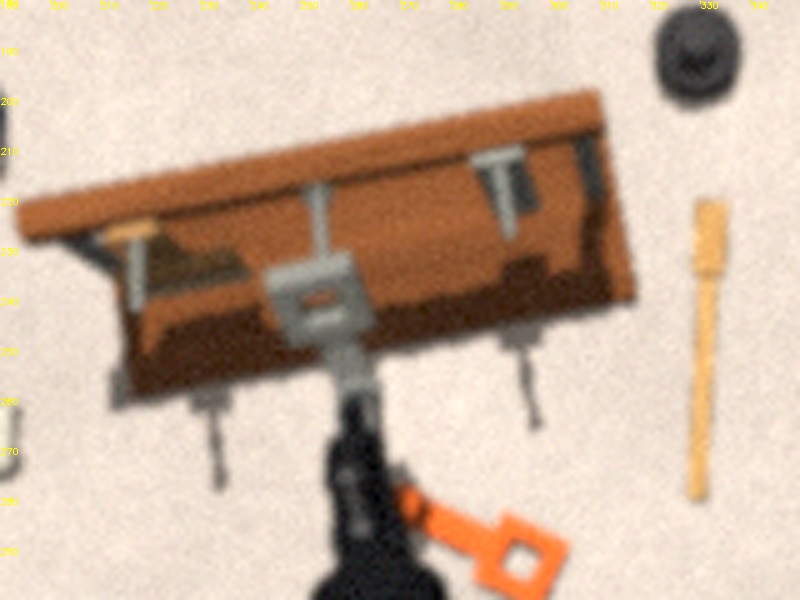

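The hole at side (262.4,175.7) lies right on the extended peg axis. Joint 3 is nearing its limit, so I'll steepen the tool by ~9° during insertion, which the hole play allows.

```bash
python3 - <<'E'
from h import *
for s,p in((.086,40),(.078,44),(.07,44),(.06,44),(.05,44)): print(rel(*hangpose(s,np.radians(p),up=.0)))
E
```

```text
[ 0.29 -0.   -0.51 -0.04 -0.55  0.02]
[ 0.49 -0.   -0.25 -0.04 -0.95  0.02]
[ 0.48  0.01  0.55 -0.04 -0.95  0.02]
[ 0.47  0.01  1.55 -0.04 -0.95  0.02]
[ 0.46  0.02  2.55 -0.04 -0.95  0.02]
```

Call:
move_arm(moves=[0.3,0,-0.5,0,-0.5,0,-1,0.5,0,-0.25,0,-0.9,0,-1,0.5,0,0.55,0,-0.9,0,-1,0.5,0,1.2,0,-0.9,0,-1,0.5,0,1.9,0,-0.9,0,-1,0.5,0,2.5,0,-0.9,0,-1,0.5,0,2.5,0,-0.9,0,-1])

```text
clock: 17.32
position: [0.4103, 0.1909, 0.2178]
ee_rot: [[0.675, 0.211, 0.707], [0.146, -0.977, 0.152], [0.724, 0.0, -0.69]]
wrist_force: [-0.6, 0.9, -2.9]
opening: 0.0215
```

```bash
python3 v.py 22
```

```text
17.425 [0.4103 0.191  0.2184] [ 0.6586 -0.2928 -1.0914  0.0139 -0.3175  1.8892] [ 0.3098 -0.5787 -2.1913] [-0.23    1.2205  0.0416] 0.021923510643283434
[[ 0.6741  0.2112  0.7078]
 [ 0.1456 -0.9774  0.153 ]
 [ 0.7241 -0.0001 -0.6897]]
bore [0.4776 0.2045 0.2635] s 0.05068182793420954 up -0.000694275979043573 side -0.00048062062813509143 tilt 43.60418213529804 az 0.21286671599330814
hole px side [[263.5, 180.6], [270.0, 182.3], [272.9, 175.1], [266.3, 173.4], [266.1, 182.6], [272.5, 184.3], [275.3, 177.2], [268.9, 175.5]]
top [[250.8, 235.1], [258.5, 233.4], [256.6, 227.2], [248.8, 228.9], [250.6, 231.7], [258.3, 230.1], [256.4, 223.9], [248.7, 225.5]]
peg 0 [[278.386  182.6571]] [[252.5898 216.9874]]
peg 0.07 [[266.1651 177.0824]] [[254.1325 234.1211]]
```

View pics/cs22.png

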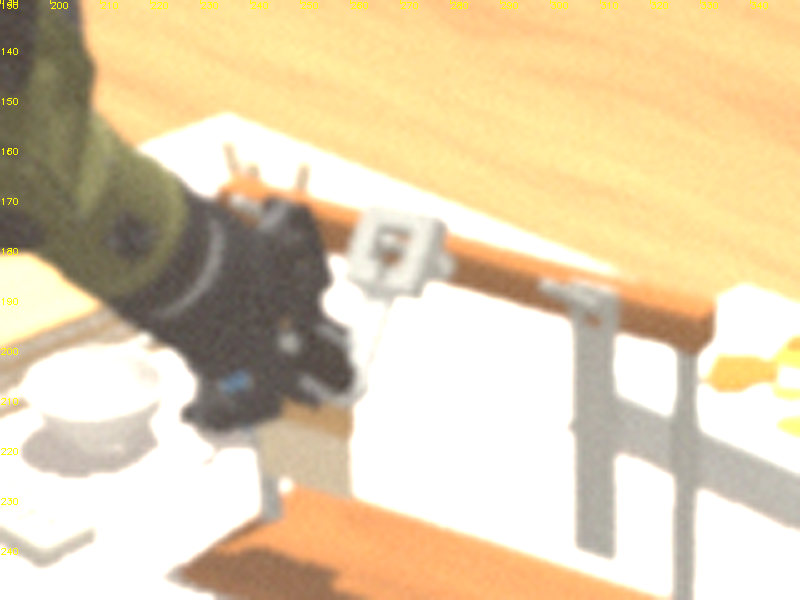

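View pics/ct22.png

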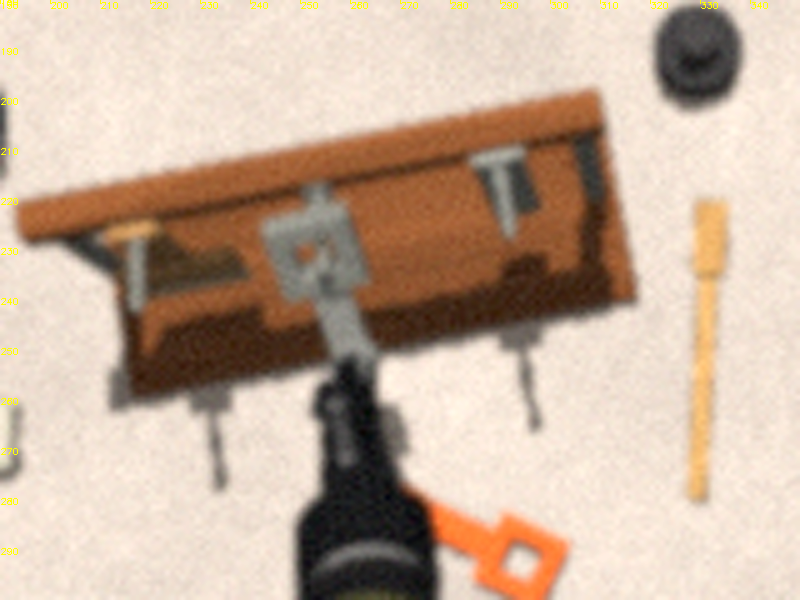

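The peg tip shows through the square hole at side ~(268,178), with no contact force. Pushing on to s≈32 mm, then lowering to rest.

```bash
python3 - <<'E'
from h import *
for s,u in((.04,0),(.032,0),(.032,-.004),(.032,-.007)): print(rel(*hangpose(s,np.radians(43.6),up=u)))
E
```

```text
[ 0.23  0.    1.05 -0.03  0.    0.03]
[ 0.35  0.01  1.84 -0.03  0.    0.03]
[-0.05  0.01  1.9  -0.03  0.    0.03]
[-0.34  0.    1.94 -0.03  0.    0.03]
```

Call:
move_arm(moves=[0.2,0,0.5,0,0,0,-1,0.2,0,1.05,0,0,0,-1,0.35,0,1.85,0,0,0,-1,0.35,0,1.85,0,0,0,-1,0,0,1.9,0,0,0,-1,-0.2,0,1.9,0,0,0,-1,-0.2,0,1.9,0,0,0,-1])

```text
clock: 18.3
position: [0.4223, 0.1938, 0.2042]
ee_rot: [[0.674, 0.212, 0.708], [0.146, -0.977, 0.154], [0.725, -0.0, -0.689]]
wrist_force: [-0.4, -0.3, -3.3]
opening: 0.0221
```

```bash
python3 v.py 23
```

```text
18.4 [0.4224 0.1938 0.2043] [ 0.6369 -0.2399 -1.1131 -0.0668 -0.3023  1.8725] [ 0.4836 -0.6695 -2.9272] [-0.2413  1.2849 -0.0395] 0.02163860410918044
[[ 0.6736  0.2115  0.7082]
 [ 0.1454 -0.9774  0.1536]
 [ 0.7247 -0.0005 -0.6891]]
bore [0.4897 0.2073 0.2495] s 0.03244926839924611 up -0.00505704183892312 side -0.0007455594884868467 tilt 43.55941037366208 az 0.21353089348527826
hole px side [[266.2, 183.5], [272.7, 185.2], [275.5, 178.0], [269.1, 176.4], [268.8, 185.5], [275.1, 187.2], [277.9, 180.1], [271.5, 178.4]]
top [[250.7, 231.6], [258.3, 230.0], [256.4, 223.8], [248.7, 225.5], [250.5, 228.3], [258.1, 226.7], [256.2, 220.6], [248.6, 222.2]]
peg 0 [[278.386  182.6571]] [[252.5898 216.9874]]
peg 0.07 [[266.1651 177.0824]] [[254.1325 234.1211]]
```

View pics/cs23.png

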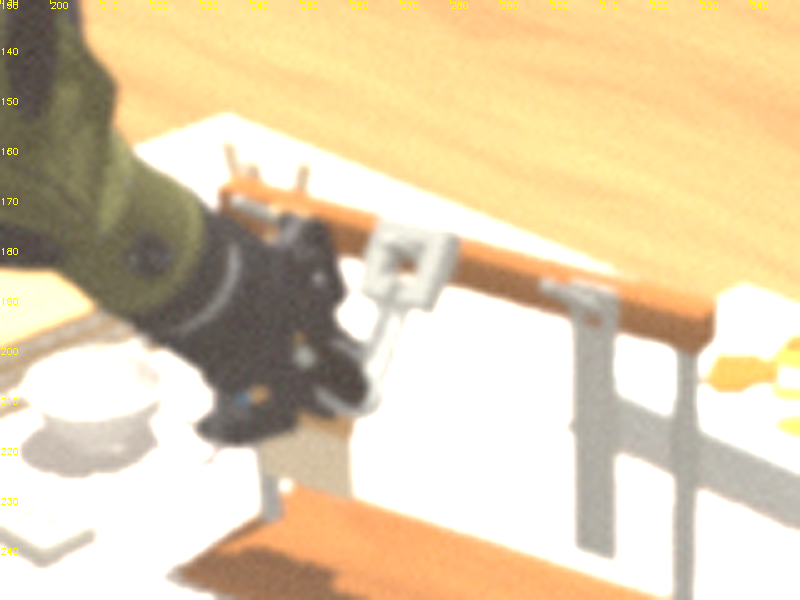

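Call:
move_arm(moves=[-0.15,0,0,0,0,0,-1,-0.3,0,0,0,0,0,-1,-0.3,0,0,0,0,0,-1])

```text
clock: 18.77
position: [0.4217, 0.1939, 0.2036]
ee_rot: [[0.672, 0.211, 0.71], [0.144, -0.978, 0.154], [0.727, -0.001, -0.687]]
wrist_force: [4.0, 0.6, -0.9]
opening: 0.022
```

Contact felt (Fx +4 N, weight partly carried by the peg). Releasing to a partial opening.

Call:
move_arm(moves=[-0.3,0,0,0,0,0,-0.4,-0.3,0,0,0,0,0,0.1,-0.3,0,0,0,0,0,0.3,-0.3,0,0,0,0,0,0.3,-0.3,0,0,0,0,0,0.3])

```text
clock: 19.4
position: [0.4184, 0.1928, 0.1998]
ee_rot: [[0.674, 0.211, 0.708], [0.145, -0.977, 0.153], [0.724, -0.0, -0.689]]
wrist_force: [0.9, 0.7, 0.5]
opening: 0.0557
```

```bash
python3 v.py 24
```

```text
19.5 [0.4184 0.1929 0.1999] [ 0.6437 -0.2393 -1.1273 -0.0797 -0.3072  1.8779] [-0.6733  0.2539 -0.217 ] [-0.1522  0.6804  0.0074] 0.05567249351817842
[[ 0.6738  0.2112  0.7081]
 [ 0.1453 -0.9774  0.1533]
 [ 0.7245 -0.0004 -0.6893]]
bore [0.4857 0.2064 0.245 ] s 0.03321344154879429 up -0.011058865280488129 side -0.0006035744235922269 tilt 43.572414067847085 az 0.21317385841524544
hole px side [[265.5, 185.4], [271.9, 187.2], [274.8, 180.0], [268.3, 178.3], [268.0, 187.4], [274.4, 189.2], [277.2, 182.1], [270.8, 180.4]]
top [[251.2, 233.2], [258.8, 231.6], [257.0, 225.5], [249.3, 227.1], [251.1, 229.9], [258.6, 228.3], [256.8, 222.2], [249.2, 223.8]]
peg 0 [[278.386  182.6571]] [[252.5898 216.9874]]
peg 0.07 [[266.1651 177.0824]] [[254.1325 234.1211]]
```

View pics/cs24.png

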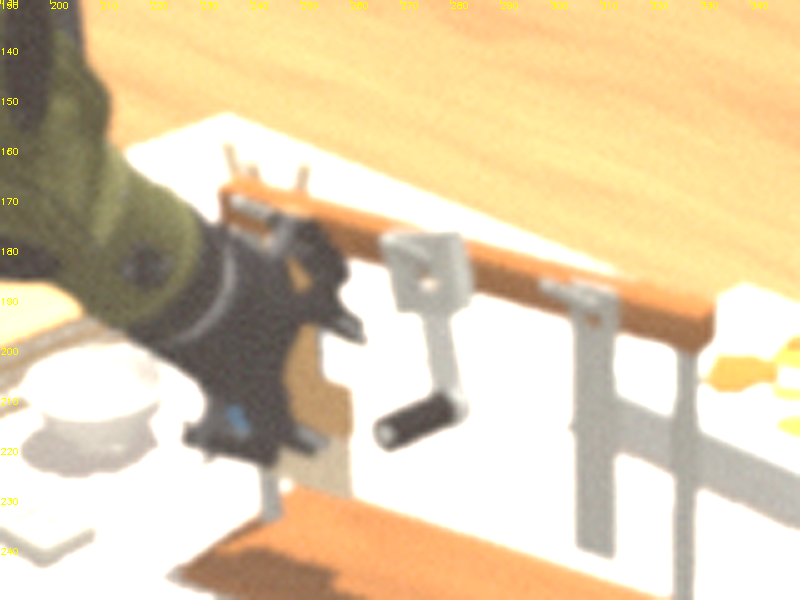

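View pics/ct24.png

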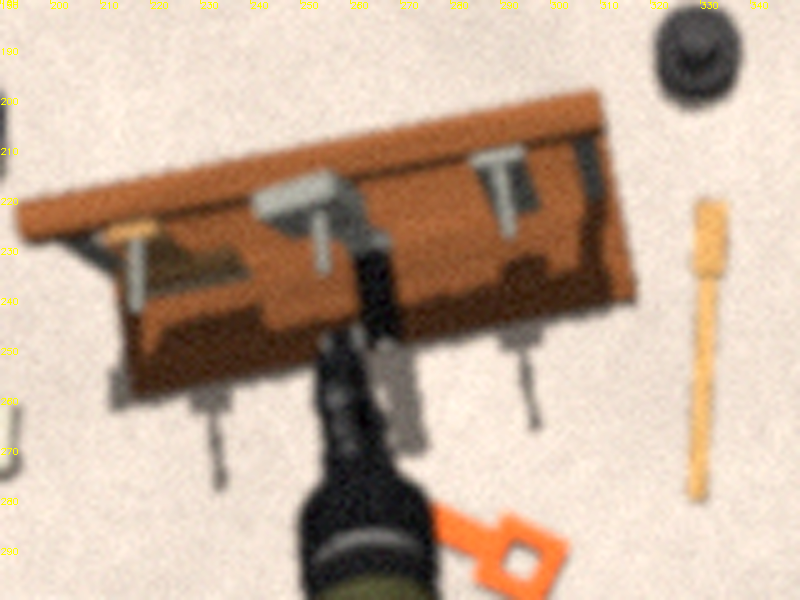

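The crank slid to the root of the middle peg and hangs there, its grip at side (270,213), clear of the fingers. Backing off and letting it settle.

Call:
move_arm(moves=[0,0,-1.5,0,0,0,0.3,0,0,-3.5,0,0,0,0.3,0,0,-5.5,0,0,0,0.3,0.5,0,-7,0,0,0,0.3,1,0,-9,0,0,0,0.3,1,0,-9,0,0,0,0.3,1,0,-9,0,0,0,0.3,1,0,-9,0,0,0,0.3,1,0,-9,0,0,0,0.3,1,0,-9,0,0,0,0.3])

```text
clock: 20.75
position: [0.3615, 0.1804, 0.2687]
ee_rot: [[0.674, 0.211, 0.708], [0.146, -0.977, 0.153], [0.724, 0.0, -0.69]]
wrist_force: [-0.6, -0.9, 0.3]
opening: 0.0555
```

Call:
move_arm(moves=[0,0,0,0,0,0,0.3,0,0,0,0,0,0,0.3,0,0,0,0,0,0,0.3,0,0,0,0,0,0,0.3,0,0,0,0,0,0,0.3,0,0,0,0,0,0,0.3,0,0,0,0,0,0,0.3,0,0,0,0,0,0,0.3])

```text
clock: 21.75
position: [0.3615, 0.1805, 0.2691]
ee_rot: [[0.674, 0.211, 0.708], [0.145, -0.977, 0.153], [0.725, -0.0, -0.689]]
wrist_force: [-0.3, -0.2, -0.6]
opening: 0.0552
```

```bash
python3 v.py 25 | head -1
```

```text
21.85 [0.3615 0.1805 0.2692] [ 0.7735 -0.4666 -1.0013  0.3086 -0.3952  1.9794] [-0.4525  0.1672 -0.1215] [-0.139   0.5938  0.0008] 0.05579757960670094
```

Call:
move_arm(moves=[0,0,0,0,0,0,0.3,0,0,0,0,0,0,0.3,0,0,0,0,0,0,0.3,0,0,0,0,0,0,0.3,0,0,0,0,0,0,0.3,0,0,0,0,0,0,0.3,0,0,0,0,0,0,0.3,0,0,0,0,0,0,0.3])

```text
clock: 22.85
position: [0.3615, 0.1806, 0.2691]
ee_rot: [[0.674, 0.211, 0.708], [0.145, -0.977, 0.153], [0.725, -0.0, -0.689]]
wrist_force: [0.5, -0.5, 0.3]
opening: 0.0553
```

```bash
python3 v.py 26 | head -1; python3 - <<'E'
import cv2,numpy as np
for n,(a,b,c,d) in (('s',(160,230,250,300)),('t',(190,250,230,285))):
    A=cv2.imread(f'pics/{n}25.png').astype(int)[a:b,c:d];B=cv2.imread(f'pics/{n}26.png').astype(int)[a:b,c:d];print(np.abs(A-B).mean(),np.abs(A-B).max())
E
```

```text
22.95 [0.3615 0.1805 0.2692] [ 0.7735 -0.4666 -1.0013  0.3086 -0.3953  1.9794] [0.9848 0.6581 0.3462] [-0.1018  0.6874  0.0152] 0.055423676256352174
1.3091428571428572 10
2.912020202020202 18
```

View pics/cs26.png

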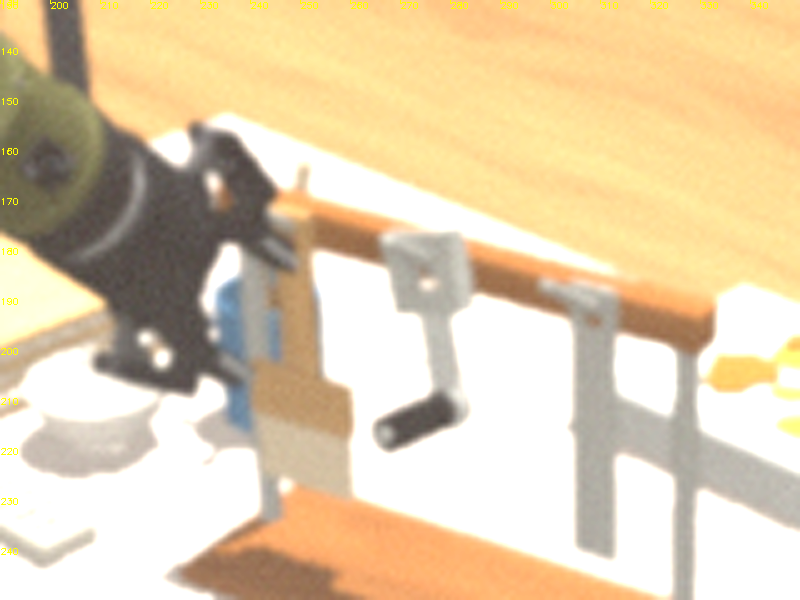

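View pics/t26.png

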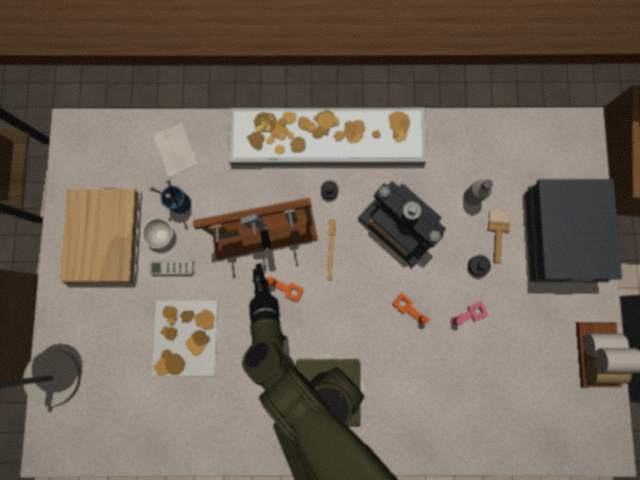

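View pics/s26.png

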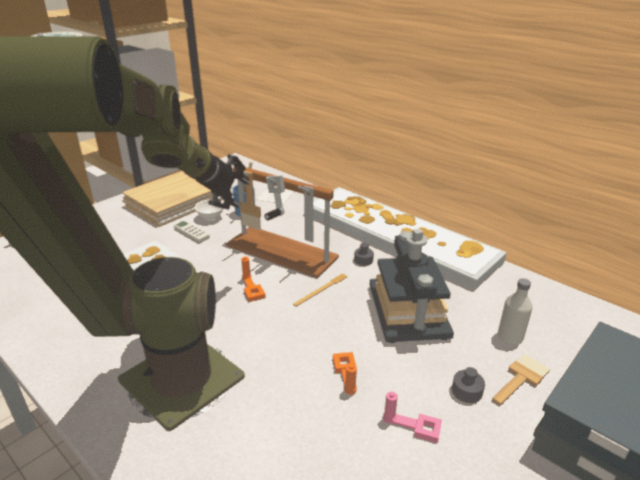

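At rest: the crank hangs at the peg root (hub at side ~(275,184), grip ~(272,213)). Two frames 1.1 s apart differ only by noise. The bystanders are in place and the gripper is clear, so I'm handing in.

```bash
python3 -c "
from bench import robot
print(robot.close_job())"
```

```text
the job is handed in; nothing more can be done
None
```

The press is open and the crank hangs at rest on the empty middle peg. I handed the job in at about 23 s, and `close_job()` gives no verdict.

- **Winding:** I held the crank's grip at a fixed attitude and wound the press open by about 3.15 turns. By my angle tracking the platen is about 31.5 mm up. The side image taken just before lifting showed the hub still seated on the square.
- **Hanging:** After the lift, the hole in the image matched my predicted position to within a pixel. I threaded it over the peg, lowered it until the wrist force showed contact, and released. It slid down to the peg's root.
- **Last checks:** Two picture pairs about 1 s apart show the crank still, apart from image noise. The gripper is clear, with wrist force around zero. By eye, the other things on the bench are where they were.
- **Not measured:** I did not measure the bore's final position in the peg's frame. From geometry I estimate about 10 mm along the peg and within 1 mm of its axis. The platen height comes from winding angle, not from a direct reading.
- **Along the way:** My first estimate of the screw's centre was about 2 mm off. It showed as a 9 N side force during winding, and I corrected it. Joint 3 also came close to its limit, so I inserted the crank about 9 degrees steeper than the peg.

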